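# Slide the specimen board home and latch it

### The arm

A 7-joint arm with a two-finger parallel gripper is mounted at the origin on a cart in front of the work surface, level with it; the furniture and walls round the work are solid. World frame = base frame: x ahead of the robot, y to its left, z up, the work surface at z = 0. Lengths are in m, angles in degrees, forces in N, time in s.
With the tool pointing down it reaches from about 0.35 to 0.775 m from the base axis. Payload 3.1 kg.
Tool frame: the origin (TCP) lies midway between the tips of the shut fingers; the grasp point (between the pads) lies 19 mm behind it; z points along the fingers, y is the line along which they close (so a half turn about z gives the same grasp; the last joint's range is limited). The gripper opens to 85 mm and grips with 20 to 120 N. Pads are 22 mm wide; open, the fingers measure 114 mm over their backs; the gripper's body (76 mm by 85 mm) begins 54 mm behind the grasp point. The pads swing forward as they close: fully open they stand 13 mm farther back than shut.
Start: joints at [-70.915, 17.813, 0.802, 86.603, -0.252, 75.585, -1.558], TCP at [0.201, 0.512, 0.231] pointing down, gripper open.
Joint ranges: [-154.91, 154.91], [-16.99, 109.72], [-72.82, 74.43], [7.12, 147.25], [-82.49, 262.49], [11.32, 116.49], [-174.64, 174.64]. Speed limits (degrees/s): [159.86, 159.86, 180, 180, 180, 180, 180].

### API

Orientations are given as a 3x3 rotation matrix whose columns are the frame's x, y, z axes.
In Python, from workcell import sensors, vision, finish_job gives the robot as it stands.
- The arm moves only by the shell command python3 -m inch 'ROWS' [FORCE]. ROWS is JSON, a list of rows, each an object of numbers: "x", "y", "z": the shift along the tool's x, y, z in mm; "yaw": the turn about the tool's z in rad; "jaw": the opening, from 0 (shut) to 1 (fully open). In form: [{"x": .., "y": .., "z": .., "yaw": .., "jaw": ..}, ...]. A call has 1 to 8 rows; each row is the pose to reach, as a shift and turn from the pose commanded when the call began, along the tool's axes at that moment; what a row does not reach only later rows make up. A row lasts 1/10 s, in which the tool goes at most 50 mm and 8.59 degrees, less where a joint would pass 70% of its speed; a pose out of reach is approached as far as the arm can. A call with a gripper value outside its range is refused whole. The fingers move at their own pace and stop on an object; FORCE is the grip in N (left out, the last holds). Time passes only in rows, so rows that repeat a pose let the fingers close. It gives the time, the measured TCP pose, the force, the opening and the grip force at its end, in the units of the state.
- sensors.observe(): the state, without advancing time (a new reading comes with each control period).
- vision.snapshot(name): name is "side" or "top" or "wrist"; returns a dict with "frame" (420x560x3 uint8, red, green, blue), "vertical_fov" (degrees; the focal length in pixels is half the picture's height over the tangent of half this angle, whatever the lens; pixels are square), "cx", "cy" (the principal point, pixels), "dist" ([k1, k2, p1, p2, k3] as OpenCV has them; the pictures are not rectified), "xyz" and "rotation" of the camera in the world. Camera axes: x right, y up, looking along -z (the intrinsics and any distortion apply to the point x, -y, -z); pixel columns grow to the right and rows downward; lengths in m; the calibration is good to about 2 mm. A picture is of the moment at which its call begins. There is no depth.
- finish_job(): hands the job in; it is judged then, once.
The state is a dict: "time": time; "joints": joint angles; "joint_velocities": joint speeds; "joint_torque": joint torques, N m; "eef_pos": TCP position; "tool_rot": TCP orientation; "force": force on the tool from outside, world axes, zero at the start; "ft_torque": the same for the moment, N m; "opening": finger opening in m; "gripper_force": force on a finger pad.
Only numpy, scipy, OpenCV 4.12 (cv2) and the standard library are available. Lean on these libraries where they do the work, as an engineer would, in place of code of your own. Each camera call takes 0.05 s, during which the arm holds its last target. There are 200 camera calls.

### The job

Push the grey specimen board along its rails with your fingertips, from the end with the yellow lip, until it drops level into its locating notches; then push the red turn latch round with a fingertip, as far as it goes, so that it points straight back over the dropped board. Only push, lift and carry nothing: the two specimens stay in the board's pockets, the board is never raised off its rails, and the blue jar, the brown bottle and the beaker are left where they stand.

Things in the scene. Friction and masses are not known exactly. Their poses are not given: they have to be found in the camera images.
- slide_base: Fixed loading slide, blue base plate 120 x 260 x 8 mm. Origin: centre of its underside. The board is pushed along its +y, towards the aluminium end block (y = 93 to 129 mm); the -y end is open; x across, z up. Rail tops at z = 24 mm with 6 mm deep notches; side guides (x = 51.5 to 59.5 mm either side, y = -128 to 93 mm) and end block have tops at z = 38 mm. Turned up to 0.2 rad.
- seat (a point): Fixed point at x = 0, y = 20, z = 18 mm of slide_base, axes parallel to it: where the board's origin lies once its feet are in the notches. The notches are 22 mm long for 14 mm feet, so the board drops within about 4 mm either side of this point along y, and the notch ends then stop it.
- board: Loose grey board, plate 100 (x) x 120 (y) x 12 mm on four 8 mm steel feet, about 0.6 kg, slides at 3 to 8 N. Origin: centre, at the soles of the feet; axes as the slide's. Plate top at z = 20 mm. Starts 45 to 70 mm short of the seat, soles 24 mm above the bench; drops 6 mm, all at once, only at the seat; its top is then flush with the guides. A finger pressed on it may hold it up until backed off.
- push_lip (a point): On the board's trailing end face, which looks to -y: middle of its width, at plate top level (20 mm above the soles). The end face runs from 8 to 31 mm above the soles; its upper part is a yellow lip 80 mm wide, 8 mm thick. Push at the height of this point or lower.
- pocket_a (a point): Centre of the floor of the board's pocket on the -x side (31 mm bore, 4 mm deep; at x = -24, y = -18, z = 16 mm on the board), where the red specimen sits.
- pocket_b (a point): Centre of the floor of the board's pocket on the +x side (x = 24, y = -18, z = 16 mm on the board), where the green specimen sits.
- puck_red: Red specimen puck, 30 mm diameter, 20 mm tall, loose in a pocket of the board; origin at the centre of its underside.
- puck_green: Green specimen puck, 30 mm diameter, 20 mm tall, loose in the other pocket; origin at the centre of its underside.
- latch (a joint): Angle of the red turn latch about the vertical axis at latch_pivot: 0 = parked along the end block, pointing to the slide's +x; grows clockwise seen from above to 1.57, pointing along the slide's -y over the board; stop at 1.62. Starts at 0 to 0.2. About 1 N at the tab turns it; it stays where left. It passes 2.5 mm above the dropped board; a board not dropped blocks it.
- latch_pivot (a point): Latch axis on the end block, at x = 0, y = 103 mm of slide_base, at the underside of the latch arm (40.5 mm above the bench); axes parallel to the slide's.
- latch_tab (a point): Middle of the latch's upright finger tab, 47 mm from the axis, 17 mm above the arm's underside. Tab 22 mm long along the arm, 10 mm thick, standing from 46.5 to 69.5 mm above the bench; the arm below it is 14 mm wide, 6 mm thick and reaches 58 mm from the axis. The point's x axis points outward along the arm; push on the tab's +y side, towards its -y.
- jar: Bystander: small jar with a blue lid, 47 mm diameter, 36 mm tall, off the slide's open -y end, on the robot's side; origin at the centre of its underside.
- etchant_bottle: Bystander: brown bottle with a black cap, 43 mm diameter, 85 mm tall, beside the beaker, beyond the end block; origin at the centre of its underside.
- glass_beaker: Bystander: clear beaker, 52 mm diameter, 66 mm tall, beyond the end block (the slide's +y end); origin at the centre of its underside.

How it is judged:
By the outcome, as a careful person would: the job done as asked, in the order asked, and still so for the second after the job is handed in, with the robot touching nothing.
It also fails if it takes over 43 s, if anything falls off the work surface, if the arm or the gripper's body presses on something with over 40 N, if the wrist force passes 120 N, or if a joint passes its speed limit or range.

## Working session

There is one attempt and no reset: what is moved stays moved. The work goes in short steps, Python scripts to look and compute and a shell command to move; the robot and the scene stay as the last step left them, time stands still between calls to the robot, and variables do not carry over. Pictures are saved under pics/ and viewed, at most 10 in all, crops included, and the job is handed in when it is done.

```bash
ls; mkdir -p pics
cat > h.py <<'E'
import numpy as np, cv2
from workcell import sensors, vision
def K(s):
    h=s["frame"].shape[0]; f=h/2/np.tan(np.radians(s["vertical_fov"])/2)
    return np.array([[f,0,s["cx"]],[0,f,s["cy"]],[0,0,1.]])
def ray(s,px):
    p=cv2.undistortPoints(np.array(px,float).reshape(-1,1,2),K(s),np.array(s["dist"],float)).reshape(-1,2)
    d=np.c_[p[:,0],-p[:,1],-np.ones(len(p))]@np.array(s["rotation"]).T
    return np.array(s["xyz"]),d
def plane(s,px,z):
    o,d=ray(s,px); return o+d*((z-o[2])/d[:,2])[:,None]
def save(s,n): cv2.imwrite(f"pics/{n}.png",s["frame"][:,:,::-1])
def blobs(s,lo,hi,amin=40):
    m=cv2.inRange(cv2.cvtColor(s["frame"],cv2.COLOR_RGB2HSV),lo,hi)
    c,_=cv2.findContours(m,cv2.RETR_EXTERNAL,cv2.CHAIN_APPROX_NONE)
    return sorted([x for x in c if cv2.contourArea(x)>amin],key=cv2.contourArea,reverse=True)
E
python3 - <<'E'
from h import *
st=sensors.observe(); print(st["time"],np.round(st["tool_rot"],3).tolist(),st["opening"])
t=vision.snapshot("top"); save(t,"top0"); s=vision.snapshot("side"); save(s,"side0")
for q in(t,s): print(q["xyz"],np.round(q["rotation"],3).tolist(),q["vertical_fov"],q["dist"])
cv2.imwrite("pics/both.png",cv2.resize(np.vstack([t["frame"],s["frame"]])[:,:,::-1],None,fx=.71,fy=.71))
E
```

```text
pics
0.0 [[-0.931, 0.366, -0.001], [0.366, 0.931, -0.002], [-0.0, -0.002, -1.0]] 0.08559752882103051
[0.24086345 0.10945068 0.98703417] [[0.146, 0.967, -0.207], [-0.989, 0.143, -0.033], [-0.003, 0.21, 0.978]] 49.51384212354999 [-0.15067514  0.          0.          0.          0.        ]
[ 0.25542903 -0.49783666  0.63931681] [[0.965, 0.167, -0.202], [-0.261, 0.656, -0.708], [0.014, 0.736, 0.677]] 57.367106904549296 [-0.03427552  0.          0.          0.          0.        ]
```

View pics/top0.png

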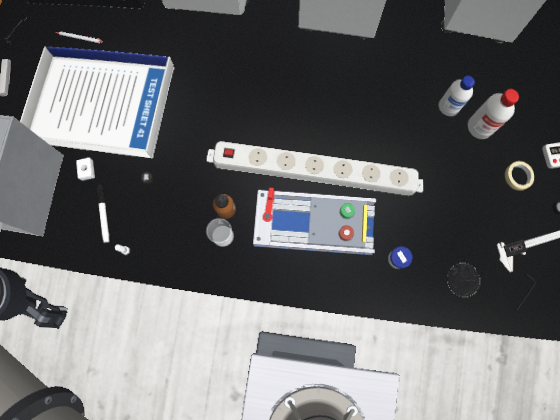

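View pics/side0.png

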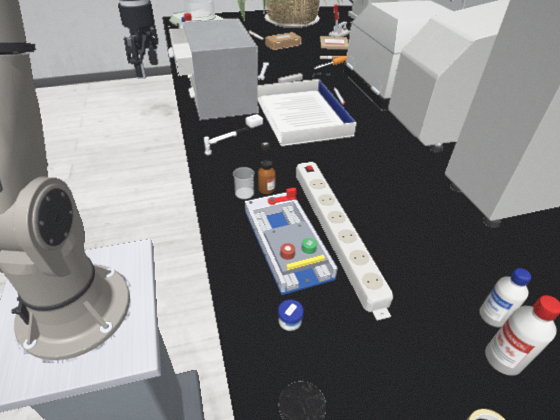

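The top view shows the slide with +y to the image left. The end block is at about (262,220), the latch pivot at (267,217) pointing up, the yellow lip at (366,224), the pucks at (347,211) and (346,233), the jar at (401,258), the bottle at (224,207) and the beaker at (220,232). The side view agrees, with a power strip beyond the slide's +x side.

Run:
```python
from h import *
t=vision.snapshot("top"); s=vision.snapshot("side")
def rep(q,n,lo,hi,z,roi,k=1):
    for c in blobs(q,lo,hi,15):
        r=cv2.minAreaRect(c); (u,v)=r[0]
        if not(roi[0]<u<roi[2] and roi[1]<v<roi[3]): continue
        b=cv2.boxPoints(r); w=plane(q,b,z)
        print(n,np.round(r[0]),cv2.contourArea(c),"ctr",np.round(plane(q,[r[0]],z)[0]*1e3,1),"box",np.round(w[:,:2]*1e3).tolist())
R=(190,160,430,290)
rep(t,"lip",(22,120,120),(35,255,255),.055,R)
rep(t,"red",(0,150,100),(6,255,255),.045,R)
rep(t,"grn",(55,120,50),(85,255,255),.060,R)
rep(t,"blue",(105,120,50),(125,255,255),.008,R)
R=(220,160,360,340)
rep(s,"Slip",(22,120,120),(35,255,255),.051,R)
rep(s,"Sred",(0,150,100),(6,255,255),.045,R)
rep(s,"Sgrn",(55,120,50),(85,255,255),.060,R)
a=cv2.resize(t["frame"][170:275,195:425],None,fx=3.4,fy=3.4,interpolation=cv2.INTER_CUBIC)[:,:,::-1]
cv2.imwrite("pics/crop0.png",a)
```

```text
lip [364. 223.] 104.0 ctr [452.5 -35.8  55. ] box [[414.0, -34.0], [491.0, -29.0], [492.0, -37.0], [415.0, -43.0]]
red [268. 204.] 160.0 ctr [466.  170.5  45. ] box [[430.0, 177.0], [502.0, 182.0], [502.0, 164.0], [431.0, 160.0]]
grn [347. 210.] 117.5 ctr [474.3   3.7  60. ] box [[472.0, 22.0], [493.0, 6.0], [476.0, -15.0], [456.0, 1.0]]
blue [291. 221.] 622.5 ctr [444.3 118.5   8. ] box [[421.0, 157.0], [463.0, 160.0], [468.0, 80.0], [426.0, 78.0]]
blue [402. 257.] 352.0 ctr [ 399.7 -132.9    8. ] box [[396.0, -100.0], [433.0, -129.0], [403.0, -166.0], [367.0, -137.0]]
blue [370. 227.] 80.0 ctr [456.  -56.7   8. ] box [[475.0, -48.0], [477.0, -61.0], [437.0, -65.0], [435.0, -52.0]]
Slip [305. 262.] 164.0 ctr [453.2 -37.9  51. ] box [[415.0, -34.0], [494.0, -28.0], [492.0, -42.0], [414.0, -47.0]]
Sred [282. 195.] 143.5 ctr [467.5 178.3  45. ] box [[433.0, 196.0], [509.0, 203.0], [502.0, 161.0], [428.0, 155.0]]
Sgrn [309. 245.] 143.5 ctr [472.2  -4.3  60. ] box [[467.0, 18.0], [491.0, 11.0], [478.0, -25.0], [454.0, -19.0]]
```

View pics/crop0.png

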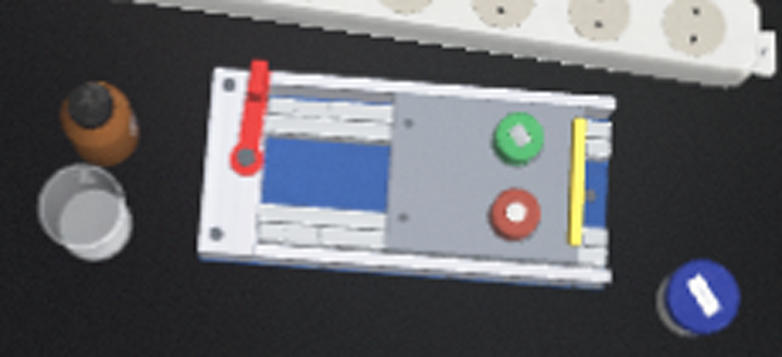

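```bash
python3 - <<'E'
from h import *
t=vision.snapshot("top")
f=lambda p,z: plane(t,np.array(p)/3.4+[195,170],z)*1e3
w=f([(217,70),(200,256),(614,99),(609,280)],.038)[:,:2]
m=np.array([(60,130),(-60,130),(59.5,-128),(-59.5,-128)],float); m[:2,1]=129
M,_=cv2.estimateAffinePartial2D(m,w); print(np.round(w),M.round(4).tolist())
Mr=M.copy(); sc=np.hypot(*M[:,0]); yaw=np.arctan2(M[1,0],M[0,0]); c,s=np.cos(yaw),np.sin(yaw)
R=np.array([[c,-s],[s,c]]); o=w.mean(0)-R@m.mean(0); print("scale",sc,"yaw",yaw,"o",o)
print("pivot pred",R@[0,103]+o,"meas",f([(245,158)],.0465))
print("latch tip",f([(259,65)],.0695),"jar",f([(703,297)],.036))
lip=f([(580,118),(575,244)],.055); print("lip",lip, "in slide",(lip[:,:2]-o)@R)
st=sensors.observe(); print(st["time"])
E
python3 -m inch '[{"jaw":0}]'
```

```text
Traceback (most recent call last):
cv2.error: OpenCV(4.12.0) /io/opencv/modules/calib3d/src/ptsetreg.cpp:1108: error: (-215:Assertion failed) count >= 0 && to.checkVector(2) == count in function 'estimateAffinePartial2D'

$[0]: bad value
```

```bash
python3 - <<'E'
from h import *
t=vision.snapshot("top")
f=lambda p,z: plane(t,np.array(p)/3.4+[195,170],z)*1e3
w=f([(217,70),(200,256),(614,99),(609,280)],.038)[:,:2].copy()
m=np.array([(60,129),(-60,129),(59.5,-128),(-59.5,-128)],float)
M,_=cv2.estimateAffinePartial2D(m,w,ransacReprojThreshold=20); print(np.round(w).tolist())
sc=np.hypot(*M[:,0]); yaw=np.arctan2(M[1,0],M[0,0]); c,s=np.cos(yaw),np.sin(yaw)
R=np.array([[c,-s],[s,c]]); o=w.mean(0)-R@m.mean(0); print("scale",sc,"yaw",yaw,"o",o)
print("pivot pred",R@[0,103]+o,"meas",f([(245,158)],.0465))
print("latch tip",f([(259,65)],.0695),"jar",f([(703,297)],.036))
lip=f([(580,118),(575,244)],.055); print("lip",lip.round(), "in slide",((lip[:,:2]-o)@R).round(1).tolist())
st=sensors.observe(); print(st["time"])
E
python3 -m inch '[{"x":0,"y":0,"z":0,"yaw":0,"jaw":0}]'
```

```text
[[494.0, 195.0], [375.0, 187.0], [512.0, -57.0], [396.0, -66.0]]
scale 0.9875916857689035 yaw 0.07783864993346394 o [444.42753438  64.29971423]
pivot pred [436.41824701 166.98784069] meas [[438.33991076 168.53777496  46.5       ]]
latch tip [[492.5843775  167.49811807  69.5       ]] jar [[ 394.50596891 -126.60373256   36.        ]]
lip [[492. -34.  55.]
 [413. -40.  55.]] in slide [[39.9, -102.0], [-39.6, -101.3]]
0.3
time: 0.4
eef_pos: [0.2013, 0.5118, 0.2312]
tool_rot: [[-0.931, 0.366, -0.0], [0.366, 0.931, -0.0], [-0.0, -0.0, -1.0]]
force: [-0.4, 0.2, 0.3]
opening: 0.0728
gripper_force: 0.0
```

```bash
python3 -m inch '[{"x":-450,"y":-451,"z":0,"yaw":1.12,"jaw":0.5},{"x":-450,"y":-451,"z":0,"yaw":1.12,"jaw":0.5},{"x":-450,"y":-451,"z":0,"yaw":1.12,"jaw":0.5},{"x":-450,"y":-451,"z":0,"yaw":1.12,"jaw":0.5},{"x":-450,"y":-451,"z":0,"yaw":1.12,"jaw":0.5},{"x":-450,"y":-451,"z":0,"yaw":1.12,"jaw":0.5},{"x":-450,"y":-451,"z":0,"yaw":1.12,"jaw":0.5},{"x":-450,"y":-451,"z":0,"yaw":1.12,"jaw":0.5}]'
```

```text
time: 1.2
eef_pos: [0.3611, 0.1431, 0.2317]
tool_rot: [[-0.072, 0.997, 0.001], [0.997, 0.072, 0.001], [0.001, 0.001, -1.0]]
force: [1.5, 0.5, -0.9]
opening: 0.0429
gripper_force: 0.0
```

```bash
python3 -m inch '[{"x":-50,"y":18,"z":0,"yaw":0,"jaw":0.5},{"x":-100,"y":36,"z":20,"yaw":0,"jaw":0.5},{"x":-145,"y":54,"z":40,"yaw":0,"jaw":0.5},{"x":-190,"y":72,"z":60,"yaw":0,"jaw":0.5},{"x":-221,"y":78,"z":95,"yaw":0,"jaw":0.5},{"x":-221,"y":78,"z":102,"yaw":0,"jaw":0.5},{"x":-221,"y":78,"z":102,"yaw":0,"jaw":0.5}]'
python3 - <<'E'
from h import *
s=vision.snapshot("side"); save(s,"side1"); w=vision.snapshot("wrist"); save(w,"w1")
st=sensors.observe(); print(st["eef_pos"],st["opening"])
cv2.imwrite("pics/b1.png",np.hstack([cv2.resize(s["frame"][150:350,190:420],(460,400)),cv2.resize(w["frame"],(340,255)).repeat(1,0) if 0 else cv2.copyMakeBorder(cv2.resize(w["frame"],(340,255)),0,145,0,0,0)])[:,:,::-1])
E
```

```text
time: 1.9
eef_pos: [0.4534, -0.0715, 0.1274]
tool_rot: [[-0.071, 0.997, -0.005], [0.997, 0.071, -0.001], [-0.001, -0.005, -1.0]]
force: [0.4, 0.6, 0.0]
opening: 0.0429
gripper_force: 0.0
[ 0.45525214 -0.06880977  0.12953399] 0.043112723138514955
```

View pics/b1.png

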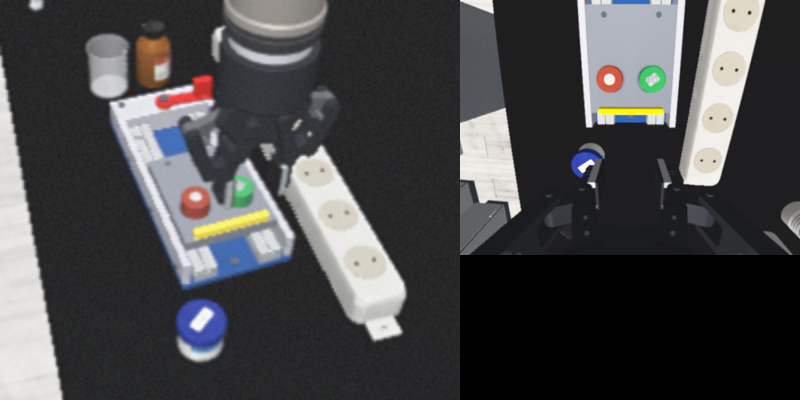

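The wrist view shows the fingers centred on the yellow lip (composite 631,111) and square to the slide. The jar at (587,163) looks close only because of perspective. I'll descend and then push.

```bash
python3 -m inch '[{"x":0,"y":0,"z":40,"yaw":0,"jaw":0.5},{"x":0,"y":0,"z":75,"yaw":0,"jaw":0.5},{"x":0,"y":0,"z":98,"yaw":0,"jaw":0.5},{"x":0,"y":0,"z":98,"yaw":0,"jaw":0.5},{"x":0,"y":0,"z":98,"yaw":0,"jaw":0.5}]'
python3 -m inch '[{"x":4,"y":0,"z":0,"yaw":0,"jaw":0.5},{"x":8,"y":0,"z":0,"yaw":0,"jaw":0.5},{"x":12,"y":0,"z":0,"yaw":0,"jaw":0.5},{"x":16,"y":0,"z":0,"yaw":0,"jaw":0.5},{"x":20,"y":0,"z":0,"yaw":0,"jaw":0.5},{"x":24,"y":0,"z":0,"yaw":0,"jaw":0.5},{"x":28,"y":0,"z":0,"yaw":0,"jaw":0.5},{"x":32,"y":0,"z":0,"yaw":0,"jaw":0.5}]'
```

```text
time: 2.5
eef_pos: [0.4564, -0.0683, 0.0326]
tool_rot: [[-0.078, 0.997, 0.002], [0.997, 0.078, 0.001], [0.001, 0.002, -1.0]]
force: [0.4, 0.4, -0.1]
opening: 0.043
gripper_force: 0.0
time: 3.3
eef_pos: [0.4536, -0.0392, 0.0318]
tool_rot: [[-0.075, 0.997, 0.002], [0.997, 0.075, -0.002], [-0.002, 0.002, -1.0]]
force: [0.4, -5.2, 2.9]
opening: 0.0424
gripper_force: 2.6
```

```bash
cat > lip.py <<'E'
from h import *
o=np.array([444.4,64.3]); y=.0755; R=np.array([[np.cos(y),-np.sin(y)],[np.sin(y),np.cos(y)]])
for n in("wrist","top","side"):
    q=vision.snapshot(n); save(q,n+"_last")
    for c in blobs(q,(22,120,110),(35,255,255),30)[:3]:
        p=cv2.boxPoints(cv2.minAreaRect(c))
        for z in (.055,.049): print(n,int(cv2.contourArea(c)),z,np.round((plane(q,p,z)[:,:2]*1e3-o)@R).tolist())
st=sensors.observe(); print(st["time"],st["eef_pos"]*1e3,(st["eef_pos"][:2]*1e3-o)@R,st["force"])
E
python3 lip.py
```

```text
wrist 3699 0.055 [[-38.0, -81.0], [39.0, -81.0], [41.0, -93.0], [-39.0, -93.0]]
wrist 3699 0.049 [[-40.0, -84.0], [41.0, -84.0], [43.0, -97.0], [-41.0, -96.0]]
side 69 0.055 [[-10.0, -85.0], [27.0, -84.0], [24.0, -98.0], [-12.0, -98.0]]
side 69 0.049 [[-8.0, -80.0], [30.0, -79.0], [27.0, -94.0], [-10.0, -94.0]]
3.45 [453.4705223  -38.18780243  31.71110337] [   1.31420254 -102.88001212] [ 1.15286656 -3.93136908  3.73532403]
```

```bash
python3 -m inch '[{"x":4,"y":0,"z":0,"yaw":0,"jaw":0.5},{"x":9,"y":0,"z":0,"yaw":0,"jaw":0.5},{"x":14,"y":0,"z":0,"yaw":0,"jaw":0.5},{"x":19,"y":0,"z":0,"yaw":0,"jaw":0.5},{"x":24,"y":0,"z":0,"yaw":0,"jaw":0.5},{"x":29,"y":0,"z":0,"yaw":0,"jaw":0.5},{"x":34,"y":0,"z":0,"yaw":0,"jaw":0.5},{"x":38,"y":0,"z":0,"yaw":0,"jaw":0.5}]'
python3 -m inch '[{"x":1,"y":0,"z":0,"yaw":0,"jaw":0.5},{"x":2,"y":0,"z":0,"yaw":0,"jaw":0.5},{"x":3,"y":0,"z":0,"yaw":0,"jaw":0.5},{"x":4,"y":0,"z":0,"yaw":0,"jaw":0.5},{"x":5,"y":0,"z":0,"yaw":0,"jaw":0.5},{"x":6,"y":0,"z":0,"yaw":0,"jaw":0.5},{"x":7,"y":0,"z":0,"yaw":0,"jaw":0.5},{"x":8,"y":0,"z":0,"yaw":0,"jaw":0.5}]'
python3 lip.py
```

```text
time: 4.25
eef_pos: [0.4504, -0.001, 0.0317]
tool_rot: [[-0.075, 0.997, 0.001], [0.997, 0.075, -0.002], [-0.002, 0.001, -1.0]]
force: [0.1, -5.6, 3.1]
opening: 0.0426
gripper_force: 2.9
time: 5.05
eef_pos: [0.4496, 0.0069, 0.0316]
tool_rot: [[-0.075, 0.997, 0.001], [0.997, 0.075, -0.002], [-0.002, 0.001, -1.0]]
force: [0.6, -5.9, 3.9]
opening: 0.0428
gripper_force: 2.8
wrist 3703 0.055 [[-39.0, -35.0], [39.0, -36.0], [40.0, -47.0], [-40.0, -47.0]]
wrist 3703 0.049 [[-41.0, -38.0], [41.0, -39.0], [42.0, -50.0], [-42.0, -50.0]]
side 64 0.055 [[-11.0, -40.0], [26.0, -40.0], [23.0, -54.0], [-14.0, -54.0]]
side 64 0.049 [[-9.0, -35.0], [29.0, -35.0], [26.0, -49.0], [-12.0, -49.0]]
5.2 [449.58605666   7.07680488  31.55459239] [  0.85503488 -57.45135472] [ 1.08079271 -4.96878872  4.51560627]
```

```bash
python3 -m inch '[{"x":1,"y":0,"z":0,"yaw":0,"jaw":0.5},{"x":2,"y":0,"z":0,"yaw":0,"jaw":0.5},{"x":3,"y":0,"z":0,"yaw":0,"jaw":0.5},{"x":4,"y":0,"z":0,"yaw":0,"jaw":0.5},{"x":4,"y":0,"z":0,"yaw":0,"jaw":0.5}]'
python3 lip.py
python3 -m inch '[{"x":-4,"y":0,"z":0,"yaw":0,"jaw":0.5},{"x":-8,"y":0,"z":0,"yaw":0,"jaw":0.5},{"x":-8,"y":0,"z":0,"yaw":0,"jaw":0.5}]'
python3 lip.py
```

```text
time: 5.7
eef_pos: [0.4486, 0.0121, 0.0312]
tool_rot: [[-0.076, 0.997, -0.001], [0.997, 0.076, -0.0], [-0.0, -0.001, -1.0]]
force: [1.0, -3.9, 1.6]
opening: 0.0425
gripper_force: 2.1
wrist 3383 0.055 [[-37.0, -28.0], [37.0, -28.0], [38.0, -38.0], [-38.0, -38.0]]
wrist 3383 0.049 [[-39.0, -30.0], [39.0, -30.0], [40.0, -41.0], [-40.0, -41.0]]
side 66 0.055 [[-14.0, -39.0], [22.0, -40.0], [19.0, -55.0], [-17.0, -54.0]]
side 66 0.049 [[-12.0, -34.0], [25.0, -35.0], [21.0, -50.0], [-15.0, -49.0]]
5.85 [448.66876472  12.09040152  31.18414014] [  0.31852313 -52.3828509 ] [ 0.55834185 -4.31401859  1.08821045]
time: 6.15
eef_pos: [0.4491, 0.0047, 0.0311]
tool_rot: [[-0.076, 0.997, -0.001], [0.997, 0.076, 0.001], [0.001, -0.001, -1.0]]
force: [-0.3, -0.3, -0.4]
opening: 0.0423
gripper_force: 0.0
wrist 3326 0.055 [[-37.0, -28.0], [37.0, -28.0], [38.0, -38.0], [-38.0, -38.0]]
wrist 3326 0.049 [[-39.0, -31.0], [39.0, -31.0], [40.0, -41.0], [-40.0, -41.0]]
side 63 0.055 [[-12.0, -39.0], [27.0, -39.0], [23.0, -53.0], [-14.0, -53.0]]
side 63 0.049 [[-10.0, -34.0], [29.0, -34.0], [26.0, -48.0], [-12.0, -48.0]]
6.3 [449.35829227   4.87106028  31.17311757] [  0.46154379 -59.63363578] [-0.11811425  0.0380762  -0.41990344]
```

```bash
python3 -m inch '[{"x":-25,"y":0,"z":0,"yaw":0,"jaw":0.5},{"x":-25,"y":0,"z":-40,"yaw":0,"jaw":0},{"x":-25,"y":0,"z":-90,"yaw":0,"jaw":0},{"x":-25,"y":0,"z":-120,"yaw":0,"jaw":0},{"x":-25,"y":0,"z":-120,"yaw":0,"jaw":0}]'
python3 - <<'E'
from lip import *
t=vision.snapshot("top"); s=vision.snapshot("side"); w=vision.snapshot("wrist")
f=lambda p,z: (plane(t,np.array(p)/3.4+[195,170],z)[:,:2]*1e3-o)@R
print("bottle cap",f([(90,103)],.085),"beaker rim",f([(83,200)],.066))
for q,n in((t,"t"),(s,"s"),(w,"w")):
    for c in blobs(q,(0,150,90),(8,255,255),20)[:5]:
        b=cv2.boxPoints(cv2.minAreaRect(c)); print(n,cv2.contourArea(c),b.mean(0).round(),((plane(q,b,.055)[:,:2]*1e3-o)@R).round().tolist())
st=sensors.observe(); p=st["eef_pos"][:2]*1e3; print(p,(p-o)@R,st["eef_pos"][2],st["time"],st["tool_rot"],st["opening"])
a=cv2.resize(s["frame"][170:310,220:360],(440,440)); b=cv2.copyMakeBorder(cv2.resize(w["frame"],(350,262)),0,178,0,0,0)
cv2.imwrite("pics/b2.png",np.hstack([a,b])[:,:,::-1])
E
```

```text
time: 6.8
eef_pos: [0.4553, -0.0206, 0.1557]
tool_rot: [[-0.076, 0.997, 0.01], [0.997, 0.076, 0.002], [0.001, 0.01, -1.0]]
force: [0.1, -0.9, 0.1]
opening: -0.0001
gripper_force: 0.0
wrist 850 0.055 [[-38.0, -33.0], [38.0, -33.0], [39.0, -40.0], [-39.0, -40.0]]
wrist 850 0.049 [[-39.0, -34.0], [39.0, -34.0], [40.0, -41.0], [-40.0, -41.0]]
top 75 0.055 [[39.0, -30.0], [39.0, -37.0], [-38.0, -40.0], [-38.0, -34.0]]
top 75 0.049 [[40.0, -31.0], [41.0, -37.0], [-37.0, -41.0], [-37.0, -35.0]]
side 147 0.055 [[-41.0, -40.0], [38.0, -40.0], [34.0, -54.0], [-43.0, -54.0]]
side 147 0.049 [[-39.0, -35.0], [41.0, -35.0], [37.0, -49.0], [-41.0, -49.0]]
6.95 [450.65557491 -20.07994487 150.58289006] [ -0.12688094 -84.61141303] [-0.16028162 -0.20616006 -0.08377551]
bottle cap [[ 20.77482723 198.45616329]] beaker rim [[-35.33012907 199.64336285]]
t 200.0 [510.  97.] [[321.0, -411.0], [358.0, -446.0], [334.0, -471.0], [297.0, -436.0]]
t 159.0 [268. 204.] [[-8.0, 113.0], [63.0, 112.0], [63.0, 95.0], [-8.0, 96.0]]
t 31.0 [228. 152.] [[143.0, 209.0], [144.0, 192.0], [133.0, 191.0], [132.0, 208.0]]
s 474.5 [546. 307.] [[375.0, -320.0], [421.0, -337.0], [377.0, -376.0], [333.0, -360.0]]
s 55.0 [517. 340.] [[258.0, -363.0], [277.0, -356.0], [288.0, -400.0], [270.0, -406.0]]
s 35.5 [292. 192.] [[53.0, 121.0], [67.0, 117.0], [56.0, 89.0], [42.0, 93.0]]
s 35.0 [275. 200.] [[-9.0, 99.0], [24.0, 98.0], [20.0, 80.0], [-13.0, 81.0]]
s 21.5 [188.  16.] [[60.0, 1641.0], [84.0, 1633.0], [69.0, 1546.0], [45.0, 1553.0]]
w 1119.5 [250. 108.] [[-43.0, 1.0], [-23.0, 19.0], [-3.0, 0.0], [-24.0, -19.0]]
[450.13062368 -20.43358419] [ -0.67701111 -84.92444874] 0.14983042167933452 7.1 [[-7.61519313e-02  9.97090413e-01 -3.40451264e-03]
 [ 9.97096217e-01  7.61510377e-02 -3.91546400e-04]
 [-1.31149991e-04 -3.42444369e-03 -9.99994128e-01]] -0.0002626065687874088
```

View pics/b2.png

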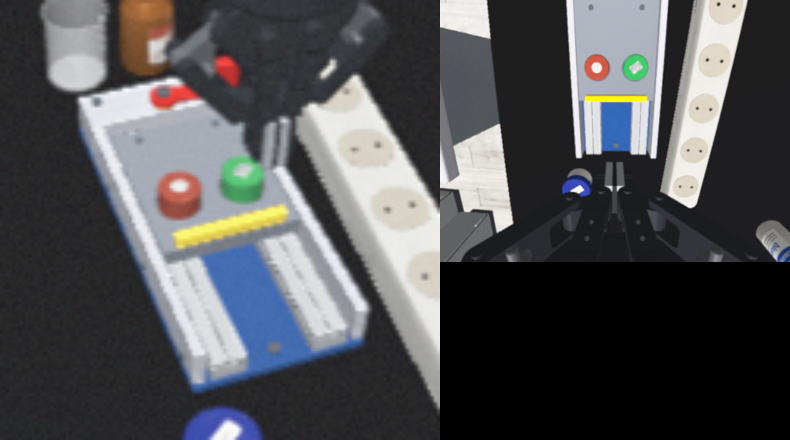

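The composite shows the board down and flush with the guides, with both pucks in their pockets. The latch is still parked and the jar hasn't moved. Next I'll go to the latch's +y side.

```bash
python3 -m inch '[{"x":45,"y":10,"z":0,"yaw":0,"jaw":0},{"x":90,"y":20,"z":0,"yaw":0,"jaw":0},{"x":135,"y":30,"z":0,"yaw":0,"jaw":0},{"x":180,"y":40,"z":0,"yaw":0,"jaw":0},{"x":218,"y":48,"z":0,"yaw":0,"jaw":0},{"x":218,"y":48,"z":20,"yaw":0,"jaw":0},{"x":218,"y":48,"z":40,"yaw":0,"jaw":0},{"x":218,"y":48,"z":40,"yaw":0,"jaw":0}]'
python3 - <<'E'
from lip import *
w=vision.snapshot("wrist"); save(w,"w3")
for q in (w,vision.snapshot("side")):
  for c in blobs(q,(0,150,60),(8,255,255),30)[:5]:
    b=cv2.boxPoints(cv2.minAreaRect(c)); print(cv2.contourArea(c),b.mean(0).round(),((plane(q,b,.0695)[:,:2]*1e3-o)@R).round().tolist())
p=sensors.observe()["eef_pos"]*1e3; print((p[:2]-o)@R,p[2])
E
```

```text
time: 7.9
eef_pos: [0.4794, 0.1995, 0.1074]
tool_rot: [[-0.077, 0.997, -0.008], [0.997, 0.077, -0.004], [-0.004, -0.008, -1.0]]
force: [-0.8, -0.2, -1.4]
opening: 0.0001
gripper_force: 0.0
top 74 0.055 [[39.0, -30.0], [39.0, -37.0], [-38.0, -40.0], [-38.0, -34.0]]
top 74 0.049 [[40.0, -31.0], [41.0, -37.0], [-37.0, -41.0], [-37.0, -35.0]]
side 147 0.055 [[-41.0, -40.0], [38.0, -40.0], [34.0, -54.0], [-43.0, -54.0]]
side 147 0.049 [[-39.0, -35.0], [41.0, -35.0], [37.0, -49.0], [-41.0, -49.0]]
8.05 [482.96599522 199.92487544 111.38922913] [ 48.68608227 132.32954401] [-0.06437101 -0.38053409  0.64141131]
932.0 [238. 265.] [[-4.0, 109.0], [0.0, 128.0], [43.0, 119.0], [40.0, 101.0]]
525.0 [413. 134.] [[122.0, 195.0], [123.0, 212.0], [135.0, 210.0], [135.0, 193.0]]
475.0 [546. 307.] [[358.0, -325.0], [405.0, -342.0], [362.0, -380.0], [318.0, -364.0]]
141.5 [282. 195.] [[-11.0, 104.0], [62.0, 106.0], [52.0, 66.0], [-18.0, 65.0]]
54.5 [517. 340.] [[246.0, -368.0], [264.0, -361.0], [275.0, -404.0], [258.0, -410.0]]
[ 49.29985752 132.57983647] 112.20172553167518
```

View pics/w3.png

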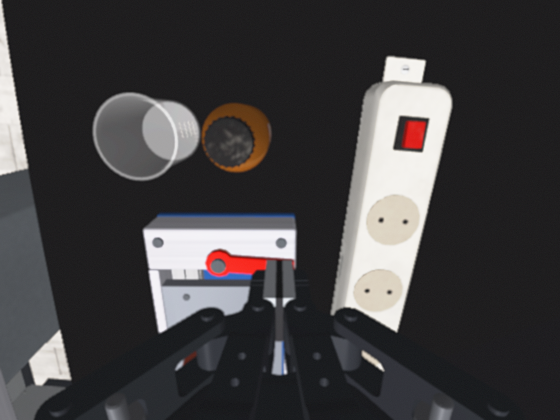

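Wrist view: the latch pivot is at (218,264) with the arm pointing right. The fingers are beyond it on the +y side, and the bottle and beaker are well clear. I'll descend and close in.

```bash
python3 -m inch '[{"x":0,"y":0,"z":25,"yaw":0,"jaw":0},{"x":0,"y":0,"z":45,"yaw":0,"jaw":0},{"x":0,"y":0,"z":55,"yaw":0,"jaw":0},{"x":0,"y":-2,"z":55,"yaw":0,"jaw":0},{"x":-5,"y":-2,"z":55,"yaw":0,"jaw":0},{"x":-10,"y":-2,"z":55,"yaw":0,"jaw":0},{"x":-13,"y":-2,"z":55,"yaw":0,"jaw":0},{"x":-13,"y":-2,"z":55,"yaw":0,"jaw":0}]'
python3 -m inch '[{"x":-5,"y":1,"z":0,"yaw":0.1,"jaw":0},{"x":-10,"y":2,"z":0,"yaw":0.2,"jaw":0},{"x":-15,"y":3,"z":0,"yaw":0.3,"jaw":0},{"x":-15,"y":3,"z":0,"yaw":0.3,"jaw":0}]'
```

```text
time: 8.95
eef_pos: [0.4824, 0.1864, 0.0571]
tool_rot: [[-0.074, 0.997, 0.001], [0.997, 0.074, 0.0], [0.0, 0.001, -1.0]]
force: [0.6, -1.0, 0.6]
opening: -0.0001
gripper_force: 0.0
time: 9.35
eef_pos: [0.4861, 0.1723, 0.0566]
tool_rot: [[0.223, 0.975, 0.0], [0.975, -0.223, 0.0], [0.0, 0.0, -1.0]]
force: [-0.4, -0.3, 1.0]
opening: -0.0002
gripper_force: 0.0
```

```bash
python3 -m inch '[{"x":-5,"y":1,"z":0,"yaw":0.1,"jaw":0},{"x":-10,"y":2,"z":0,"yaw":0.2,"jaw":0},{"x":-15,"y":3,"z":0,"yaw":0.3,"jaw":0},{"x":-20,"y":2,"z":0,"yaw":0.4,"jaw":0},{"x":-20,"y":2,"z":0,"yaw":0.4,"jaw":0}]'
python3 - <<'E'
from lip import *
s=vision.snapshot("side");w=vision.snapshot("wrist")
p=sensors.observe()["eef_pos"]*1e3; print((p[:2]-o)@R,p[2])
a=cv2.resize(s["frame"][170:310,220:360],(440,440)); b=cv2.copyMakeBorder(cv2.resize(w["frame"],(350,262)),0,178,0,0,0)
cv2.imwrite("pics/b4.png",np.hstack([a,b])[:,:,::-1])
E
```

```text
time: 9.85
eef_pos: [0.4836, 0.1524, 0.0565]
tool_rot: [[0.583, 0.812, 0.001], [0.812, -0.583, -0.0], [0.0, 0.001, -1.0]]
force: [0.1, -0.6, 1.2]
opening: -0.0
gripper_force: 0.0
top 75 0.055 [[39.0, -30.0], [39.0, -37.0], [-38.0, -40.0], [-38.0, -34.0]]
top 75 0.049 [[40.0, -31.0], [41.0, -37.0], [-37.0, -41.0], [-37.0, -35.0]]
side 147 0.055 [[-41.0, -40.0], [38.0, -40.0], [34.0, -54.0], [-43.0, -54.0]]
side 147 0.049 [[-39.0, -35.0], [41.0, -35.0], [37.0, -49.0], [-41.0, -49.0]]
10.0 [483.34267466 152.91417966  56.35175896] [45.51575213 85.42435867] [-0.3049672   0.51125083 -0.24582227]
[45.52243265 85.39118792] 56.321325764833496
```

View pics/b4.png

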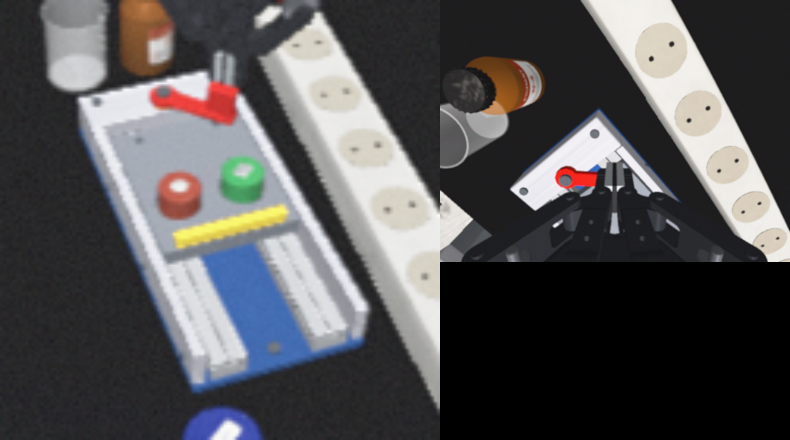

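The side view shows the latch following the fingertip (tab at composite 222,100) and passing freely over the dropped board. I'll carry on.

```bash
python3 -m inch '[{"x":-5,"y":1,"z":0,"yaw":0.1,"jaw":0},{"x":-10,"y":2,"z":0,"yaw":0.2,"jaw":0},{"x":-15,"y":3,"z":0,"yaw":0.3,"jaw":0},{"x":-20,"y":2,"z":0,"yaw":0.4,"jaw":0},{"x":-24,"y":2,"z":0,"yaw":0.5,"jaw":0},{"x":-29,"y":1,"z":0,"yaw":0.6,"jaw":0},{"x":-34,"y":-1,"z":0,"yaw":0.7,"jaw":0},{"x":-34,"y":-1,"z":0,"yaw":0.7,"jaw":0}]'
python3 -m inch '[{"x":-2,"y":0,"z":0,"yaw":0.04,"jaw":0},{"x":-4,"y":1,"z":0,"yaw":0.08,"jaw":0},{"x":-6,"y":1,"z":0,"yaw":0.12,"jaw":0},{"x":-8,"y":1,"z":0,"yaw":0.15,"jaw":0},{"x":-8,"y":1,"z":0,"yaw":0.15,"jaw":0}]'
```

```text
time: 10.9
eef_pos: [0.4625, 0.1256, 0.0563]
tool_rot: [[0.969, 0.245, -0.0], [0.245, -0.969, -0.0], [-0.0, 0.0, -1.0]]
force: [-0.4, -0.3, -1.2]
opening: 0.0001
gripper_force: 0.0
time: 11.4
eef_pos: [0.456, 0.1226, 0.0565]
tool_rot: [[0.995, 0.098, 0.002], [0.098, -0.995, -0.0], [0.002, 0.0, -1.0]]
force: [2.7, -0.1, -1.1]
opening: 0.0003
gripper_force: 1.0
```

```bash
python3 -m inch '[{"x":-1,"y":0,"z":0,"yaw":0.02,"jaw":0},{"x":-2,"y":0,"z":0,"yaw":0.04,"jaw":0},{"x":-3,"y":0,"z":0,"yaw":0.06,"jaw":0},{"x":-3,"y":0,"z":0,"yaw":0.06,"jaw":0}]'
python3 -m inch '[{"x":-1,"y":0,"z":0,"yaw":0,"jaw":0},{"x":-2,"y":0,"z":0,"yaw":0,"jaw":0},{"x":-2,"y":0,"z":0,"yaw":0,"jaw":0}]'
```

```text
time: 11.8
eef_pos: [0.4555, 0.1219, 0.0569]
tool_rot: [[0.999, 0.036, 0.007], [0.036, -0.999, -0.001], [0.007, 0.001, -1.0]]
force: [7.6, -1.0, -6.5]
opening: -0.0
gripper_force: 3.7
time: 12.1
eef_pos: [0.4554, 0.1219, 0.0573]
tool_rot: [[0.999, 0.036, 0.011], [0.036, -0.999, -0.001], [0.011, 0.002, -1.0]]
force: [10.4, -0.5, -7.7]
opening: -0.0001
gripper_force: 5.2
```

The force is rising with no further motion, so the latch is at its stop. I'll back off and check.

```bash
python3 -m inch '[{"x":6,"y":0,"z":0,"yaw":0,"jaw":0},{"x":14,"y":0,"z":0,"yaw":0,"jaw":0},{"x":14,"y":0,"z":-30,"yaw":0,"jaw":0},{"x":14,"y":0,"z":-75,"yaw":0,"jaw":0},{"x":14,"y":0,"z":-120,"yaw":0,"jaw":0},{"x":50,"y":0,"z":-150,"yaw":0,"jaw":0},{"x":90,"y":-40,"z":-150,"yaw":0,"jaw":0},{"x":90,"y":-80,"z":-150,"yaw":0,"jaw":0}]'
python3 - <<'E'
from lip import *
s=vision.snapshot("side");t=vision.snapshot("top")
for q in(t,s):
  for c in blobs(q,(0,150,90),(8,255,255),20)[:5]:
    b=cv2.boxPoints(cv2.minAreaRect(c)); print(cv2.contourArea(c),b.mean(0).round(),((plane(q,b,.0465)[:,:2]*1e3-o)@R).round().tolist())
a=cv2.resize(s["frame"][170:340,220:360],(362,440)); b=cv2.resize(t["frame"][165:285,200:420],(434,237))
cv2.imwrite("pics/b5.png",np.hstack([a,cv2.copyMakeBorder(b,0,203,0,0,0)])[:,:,::-1])
E
```

```text
time: 12.9
eef_pos: [0.541, 0.2035, 0.2078]
tool_rot: [[1.0, 0.031, 0.004], [0.031, -1.0, -0.001], [0.004, 0.001, -1.0]]
force: [1.0, 0.1, 0.7]
opening: 0.0001
gripper_force: 0.0
wrist 496 0.055 [[-34.0, -28.0], [47.0, -27.0], [45.0, -38.0], [-36.0, -39.0]]
wrist 496 0.049 [[-38.0, -31.0], [44.0, -31.0], [42.0, -41.0], [-41.0, -43.0]]
top 75 0.055 [[39.0, -30.0], [39.0, -37.0], [-38.0, -40.0], [-38.0, -34.0]]
top 75 0.049 [[40.0, -31.0], [41.0, -37.0], [-37.0, -41.0], [-37.0, -35.0]]
side 147 0.055 [[-41.0, -40.0], [38.0, -40.0], [34.0, -54.0], [-43.0, -54.0]]
side 147 0.049 [[-39.0, -35.0], [41.0, -35.0], [37.0, -49.0], [-41.0, -49.0]]
13.05 [535.88729028 210.42025845 204.59145093] [102.24826547 138.80326517] [ 0.17786698 -0.49428121  0.01381708]
203.0 [510.  97.] [[326.0, -416.0], [363.0, -451.0], [338.0, -476.0], [301.0, -440.0]]
174.5 [278. 217.] [[-6.0, 113.0], [12.0, 113.0], [11.0, 47.0], [-7.0, 48.0]]
474.5 [548. 307.] [[355.0, -335.0], [419.0, -316.0], [418.0, -358.0], [356.0, -374.0]]
89.5 [275. 207.] [[-8.0, 107.0], [11.0, 114.0], [11.0, 47.0], [-7.0, 41.0]]
49.0 [517. 340.] [[267.0, -359.0], [285.0, -352.0], [295.0, -399.0], [277.0, -404.0]]
21.0 [188.  16.] [[64.0, 1673.0], [89.0, 1664.0], [73.0, 1576.0], [49.0, 1584.0]]
```

View pics/b5.png

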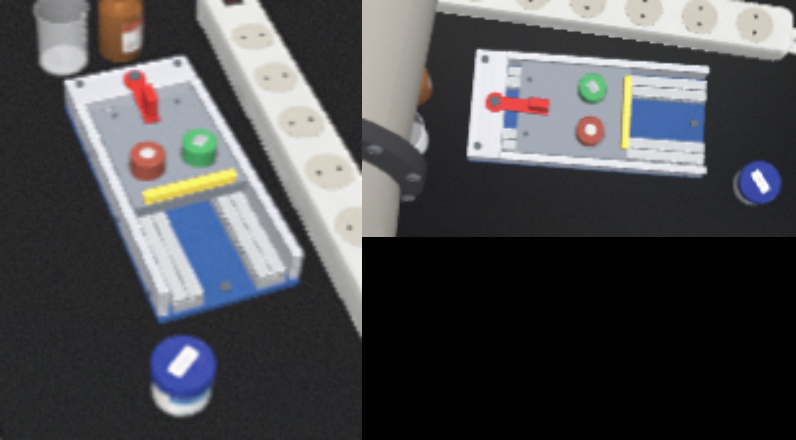

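Both views show the latch pointing straight back over the flush board. The pucks are in their pockets, the bystanders are where they stood, and the robot is clear of everything.

```bash
python3 -m inch '[{"x":0,"y":0,"z":0,"yaw":0,"jaw":0},{"x":0,"y":0,"z":0,"yaw":0,"jaw":0},{"x":0,"y":0,"z":0,"yaw":0,"jaw":0}]'; python3 -c "
from workcell import finish_job; print(finish_job())"
```

```text
time: 13.45
eef_pos: [0.5371, 0.2045, 0.2065]
tool_rot: [[0.999, 0.035, -0.0], [0.035, -0.999, 0.0], [-0.0, -0.0, -1.0]]
force: [0.1, -1.0, -0.5]
opening: 0.0003
gripper_force: 0.0
the job is handed in; nothing more can be done
None
```

The board has dropped level into its notches, the latch is turned to its stop and points straight back over it, the specimens and bystanders are in place, and I handed the job in at about 13.5 s; no verdict was returned.

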